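Sort chromatography parts into their sample-marked trays

ROBOT

A 6-joint arm with a two-finger parallel gripper is mounted at the origin on the work surface. World frame = base frame: x ahead of the robot, y to its left, z up, the work surface at z = 0. Lengths are in m, angles in rad, forces in N, time in s.
With the tool pointing down it reaches from about 0.35 to 0.975 m from the base axis. Payload 4.9 kg.
Tool frame: the origin (TCP) lies on the centre line of the jaws, within the pads' length; the fingertips stand 14 mm ahead of it and the grasp point (between the pads) lies 5 mm behind it (r.finger_overhang is the distance from the TCP to the fingertips, in m); z points along the fingers, y is the direction in which the jaws open and shut (so a half turn about z gives the same grasp; the last joint's range is limited). The gripper opens to 85 mm and grips with 20 to 120 N. Pads are 22 mm wide; open, the fingers measure 114 mm over their backs; the gripper's body (76 mm by 85 mm) begins 54 mm behind the grasp point. The pads swing forward as they close: fully open they stand 13 mm farther back than shut.
Start: joints at [-1.338, 0.053, 1.613, -0, 1.476, -0.119], TCP at [0.215, -0.587, 0.245] pointing down, gripper open.
Joint ranges: [-3.01, 3.01], [-1.01, 2.22], [0.06, 2.58], [-1.02, 4.17], [0.09, 2.62], [-3.14, 3.14]. Speed limits (rad/s): [2.57, 2.57, 3.14, 3.14, 3.14, 3.14].

INTERFACE

Orientations are given as a unit quaternion [x, y, z, w].
In Python, from workcell import r gives the robot as it stands. The module is installed in compiled form; this text tells all that it offers.
- The arm moves only by the tool apply_moves, never from a script. Its argument "series" is a list of rows, each a list of 3 entries, a list of its own where there are three numbers: the turn, a rotation vector about the tool's x, y, z in rad, then the shift along the tool's x, y, z in m, then the closure, from 0 (fully open) to 1 (shut). A call has exactly 8 rows; each row shifts and turns the commanded pose from where the row before left it, along the tool's axes as they then stand; what a row does not reach is not made up. A row lasts 1/8 s, in which the tool goes at most 62.5 mm and 10.7 degrees, less where a joint would pass 70% of its speed; a pose out of reach is approached as far as the arm can. A call is refused whole if a number of a shift passes 0.0625 or a number of a turn 0.188, either way. A call with a gripper value outside its range is refused whole. The fingers move at their own pace and stop on an object; the grip force is fixed at half the most. Time passes only in rows, so rows that do not move let the fingers close, or fill a call up. It gives the time, the measured TCP pose, the force and the opening at its end, in the units of the state.
- r.state(): the state, without advancing time (a new reading comes with each control period).
- r.capture(name): name is "scene" or "top" or "wrist"; returns the picture (420x560x3 uint8, red, green, blue); there is no depth.
- r.camera_params(name): a dict with "vfov" (degrees; the focal length in pixels is half the picture's height over the tangent of half this angle, whatever the lens; pixels are square), "cx", "cy" (the principal point, pixels), "distortion" ([k1, k2, p1, p2, k3] as OpenCV has them; the pictures are not rectified), "R" (3x3) and "t" (3): a world point X has camera coordinates R X + t. Camera axes: x right, y down, z forward; pixel columns grow to the right and rows downward; lengths in m; the calibration is good to about 2 mm. A picture is of the moment at which its call begins: read the wrist's pose just before it. camera_params takes no time and is no camera call; for the wrist camera it gives the pose at the moment of the call.
- r.hand_in(): hands the job in, once; it reports no verdict.
The state is a dict: "clock": time; "joint_positions": joint angles; "dq": joint speeds; "effort": joint torques, N m; "tool_pos": TCP position; "ee_rot": TCP orientation; "ft_force": force on the tool from outside, world axes, zero at the start; "ft_torque": the same for the moment, N m; "opening": finger opening in m.
Only numpy, scipy, OpenCV 4.12 (cv2) and the standard library are available. Lean on these libraries where they do the work, as an engineer would, in place of code of your own. Each camera call takes 0.05 s, during which the arm holds its last target.

TASK

Clear up after servicing the chromatograph: put the two loose steel columns, the two loose white bottle caps and the loose amber vial each into the tray that already has a sample of its kind fixed in the middle. Everything must rest flat on the floor of its tray, wholly inside it and let go, the columns lying on their sides, the caps wide end down and the vial standing upright; leave the glass beaker where it is.

Things in the scene. Friction and masses are not known exactly. Their poses are not given: they have to be found in the camera images.
- column_a_mid (a point): One of two identical short steel columns (other: column_b) lying on its side: a bare tube 14 mm in diameter, 30 mm long, between two hexagonal end nuts 20 mm long and 20 mm across flats (23 over corners); 70 mm long in all plus a 3 mm plug at each end, 90 g. The point is its middle, on its axis, 10 mm above its support. x runs along it. Grasp across the tube.
- column_b_mid (a point): One of two identical short steel columns (other: column_a) lying on its side: a bare tube 14 mm in diameter, 30 mm long, between two hexagonal end nuts 20 mm long and 20 mm across flats (23 over corners); 70 mm long in all plus a 3 mm plug at each end, 90 g. The point is its middle, on its axis, 10 mm above its support. x runs along it. Grasp across the tube.
- cap_a_mid (a point): One of two identical white plastic reservoir-bottle caps (the other is cap_b), standing with its wide end down: a ribbed skirt 40 mm in diameter and 24 mm high with a boss 18 mm in diameter and 26 mm high on top of it, 50 mm high in all, 30 g. The point is on the cap's axis, 25 mm above its underside. z is the cap's axis.
- cap_b_mid (a point): One of two identical white plastic reservoir-bottle caps (the other is cap_a), standing with its wide end down: a ribbed skirt 40 mm in diameter and 24 mm high with a boss 18 mm in diameter and 26 mm high on top of it, 50 mm high in all, 30 g. The point is on the cap's axis, 25 mm above its underside. z is the cap's axis.
- vial_mid (a point): The loose amber glass sample vial, standing upright, closed with a metal crimp cap: body 28 mm in diameter up to 46 mm, then narrowing to a neck and cap 21 mm in diameter, 70 mm high in all, 45 g. The point is on its axis, 35 mm above its underside. z is the vial's axis.
- column_tray: Fixed flat blue-grey tray, outside 108 (its x) by 208 mm (its y), 12 mm high, walls 4 mm, inside 100 by 200 mm, floor face 4 mm above the bench. Origin: centre of its underside. A sample column like the loose ones is fixed in its middle, lying along the tray x; the floor on either side of it (about y = +58 and -58 mm) is free. The three trays differ only in the sample.
- cap_tray: Fixed flat blue-grey tray, outside 108 (its x) by 208 mm (its y), 12 mm high, walls 4 mm, inside 100 by 200 mm, floor face 4 mm above the bench. Origin: centre of its underside. A sample cap like the loose ones is fixed in its middle, upright; the floor on either side of it (about y = +58 and -58 mm) is free. The three trays differ only in the sample.
- vial_tray: Fixed flat blue-grey tray, outside 108 (its x) by 208 mm (its y), 12 mm high, walls 4 mm, inside 100 by 200 mm, floor face 4 mm above the bench. Origin: centre of its underside. A sample vial like the loose ones is fixed in its middle, upright; the floor on either side of it (about y = +58 and -58 mm) is free. The three trays differ only in the sample.
- beaker_mid (a point): An empty small glass beaker, 54 mm in diameter and 65 mm high, standing loose on the bench at the left or right end of the row of things to be sorted; it is to be left alone. The point is on its axis, half-way up.
There are look-alikes about, which are no part of the job. What is shaped like the part that bears cap_b_mid but green or purple is not meant.

How it is judged:
At the end, for the whole second after the job is handed in: Columns, caps and vial rest on the floors of their own kind's trays (height within 4 mm), middles within x, y of the tray centre: column 40, 92 mm; cap 33, 83; vial 39, 89; columns level within 4 degrees, caps and vial upright within 5.7; all at rest (x of column_a_mid in the frame of column_tray between -0.04 and 0.04 m and y of column_a_mid in the frame of column_tray between -0.092 and 0.092 m and z of column_a_mid in the frame of column_tray between 0.01 and 0.018 m and angle between column_a_mid's own x axis and vertical between 1.5 and 1.64 rad and linear speed of each of column_a, column_b, cap_a, cap_b, vial below 0.02 m/s and x of column_b_mid in the frame of column_tray between -0.04 and 0.04 m and y of column_b_mid in the frame of column_tray between -0.092 and 0.092 m and z of column_b_mid in the frame of column_tray between 0.01 and 0.018 m and angle between column_b_mid's own x axis and vertical between 1.5 and 1.64 rad and x of cap_a_mid in the frame of cap_tray between -0.033 and 0.033 m and y of cap_a_mid in the frame of cap_tray between -0.083 and 0.083 m and z of cap_a_mid in the frame of cap_tray between 0.025 and 0.033 m and angle between each of cap_a_mid, cap_b_mid, vial_mid's own z axis and vertical below 0.1 rad and x of cap_b_mid in the frame of cap_tray between -0.033 and 0.033 m and y of cap_b_mid in the frame of cap_tray between -0.083 and 0.083 m and z of cap_b_mid in the frame of cap_tray between 0.025 and 0.033 m and x of vial_mid in the frame of vial_tray between -0.039 and 0.039 m and y of vial_mid in the frame of vial_tray between -0.089 and 0.089 m and z of vial_mid in the frame of vial_tray between 0.035 and 0.043 m); the robot touches nothing.
It fails at once if the glass beaker is shifted by more than 20 mm or tipped (distance of beaker_mid from where it was at the start of the episode above 0.02 m or angle between beaker_mid's own z axis and vertical above 0.35 rad).
It also fails if it takes over 112 s, if anything falls off the work surface, if the arm or the gripper's body presses on something with over 40 N, if the wrist force passes 120 N, or if a joint passes its speed limit or range.

## Working session

There is one attempt and no reset: what is moved stays moved. The work goes in short steps, Python scripts to look and compute and a tool call to move; the robot and the scene stay as the last step left them, time stands still between calls to the robot, and variables do not carry over. Pictures are saved under pics/ and viewed, and the job is handed in when it is done.

Besides the shell and the picture viewer there is one more tool, called after "Request:" by a JSON object that holds its "name" and its "arguments", one argument or row to a line. apply_moves: Moves the arm, as the interface text tells. Its arguments: {"type":"object","properties":{"series":{"type":"array","items":{"type":"array"}}},"required":["series"]}

```bash
mkdir -p pics; python3 - <<'E'
from workcell import r
import cv2,numpy as np
s=r.state();print(s)
for n in("scene","top","wrist"):
    p=r.camera_params(n);print(n,p)
    im=r.capture(n);cv2.imwrite(f"pics/{n}0.png",im[...,::-1])
print(r.finger_overhang)
E
```

```text
{'clock': 0.0, 'joint_positions': array([-1.33798547e+00,  5.33315698e-02,  1.61431451e+00,  6.09162662e-06,
        1.47599738e+00, -1.19008688e-01]), 'dq': array([ 0.00038923, -0.00031636,  0.00289033,  0.00114554, -0.00055503,
       -0.00047868]), 'effort': array([-1.57635473e-03, -3.93679476e+01, -3.70178211e+01, -1.28138686e-04,
        7.16124487e-03,  1.01206825e-05]), 'tool_pos': array([ 0.21523592, -0.58612801,  0.24406642]), 'ee_rot': array([ 9.84567266e-01,  1.75003565e-01, -5.52880120e-05, -1.02391380e-03]), 'ft_force': array([-0.03439918,  0.22683184, -0.51247044]), 'ft_torque': array([0.00928366, 0.04868001, 0.03207038]), 'opening': 0.08537589519636131}
scene {'vfov': 57.20800003375088, 'cx': 275.4465788428349, 'cy': 216.16746888231955, 'distortion': array([-0.02767716,  0.        ,  0.        ,  0.        ,  0.        ]), 'R': array([[ 0.82434554,  0.56606119,  0.0053993 ],
       [ 0.47540147, -0.68707825, -0.54946968],
       [-0.30732372,  0.45551971, -0.83549621]]), 't': array([-0.39100666, -0.20275406,  1.02583433])}
top {'vfov': 47.248063743404984, 'cx': 272.23399652262754, 'cy': 215.21203547471322, 'distortion': array([-0.14771207,  0.        ,  0.        ,  0.        ,  0.        ]), 'R': array([[ 0.01673369, -0.99985212,  0.00396509],
       [-0.99227196, -0.0170942 , -0.1228989 ],
       [ 0.1229485 , -0.00187789, -0.99241128]]), 't': array([-0.01894396,  0.46789071,  1.12142708])}
wrist {'vfov': 69.98267607570112, 'cx': 283.74915487883453, 'cy': 212.2900718386982, 'distortion': array([-0.06387459,  0.        ,  0.        ,  0.        ,  0.        ]), 'R': array([[ 0.34353541, -0.93913759, -0.00200422],
       [-0.89736187, -0.32888184,  0.29424209],
       [-0.27699296, -0.09928407, -0.95572882]]), 't': array([-0.62441991, -0.03742816,  0.38042416])}
0.014
```

View pics/top0.png

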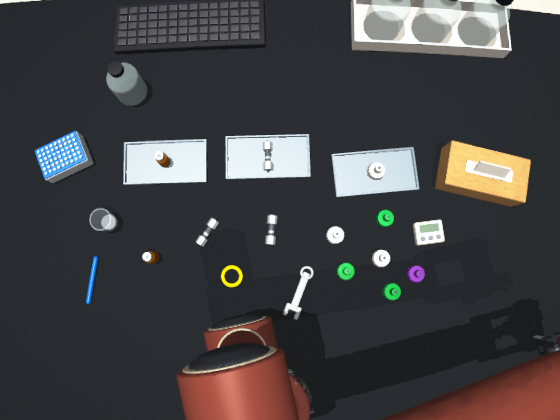

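View pics/scene0.png

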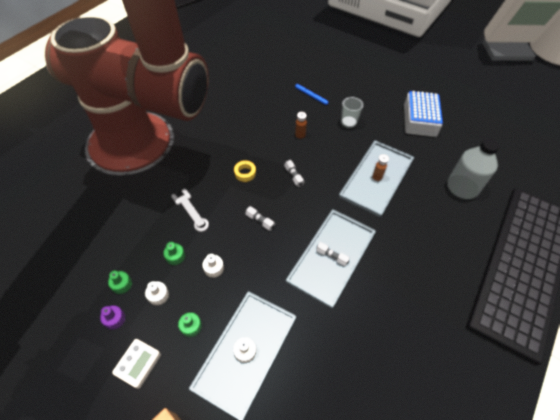

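View pics/wrist0.png

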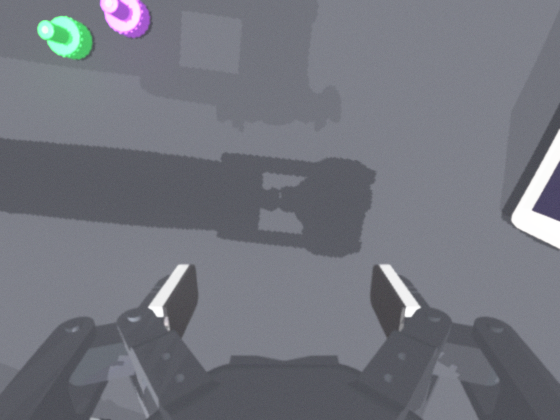

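The top view shows the vial at (150,257), columns at (207,232) and (271,229), and white caps at (335,235) and (381,258). The beaker is at (103,219). The vial, column and cap trays are at (165,161), (268,157) and (376,171). I'll enlarge it for precise pixels.

```bash
python3 - <<'E'
import cv2
im=cv2.imread("pics/top0.png")
cv2.imwrite("pics/ca.png",cv2.resize(im[125:275,80:240],None,fx=5,fy=4.0*1.0 if 0 else 5,interpolation=2)[:600*2][:750]) if 0 else None
def c(n,x0,y0,w,h,k):cv2.imwrite(f"pics/{n}.png",cv2.resize(im[y0:y0+h,x0:x0+w],None,fx=k,fy=k,interpolation=cv2.INTER_CUBIC))
c("cA",85,130,160,145,4); c("cB",215,125,130,150,4); c("cC",320,140,120,150,4)
E
```

```text
(no output)
```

View pics/cA.png

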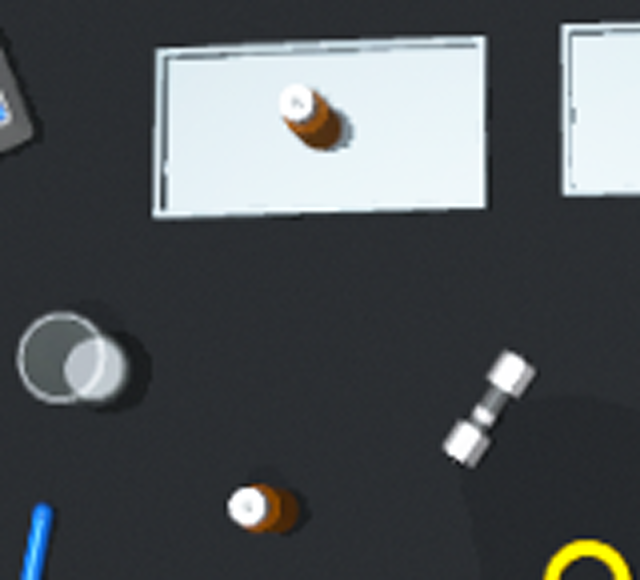

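View pics/cB.png

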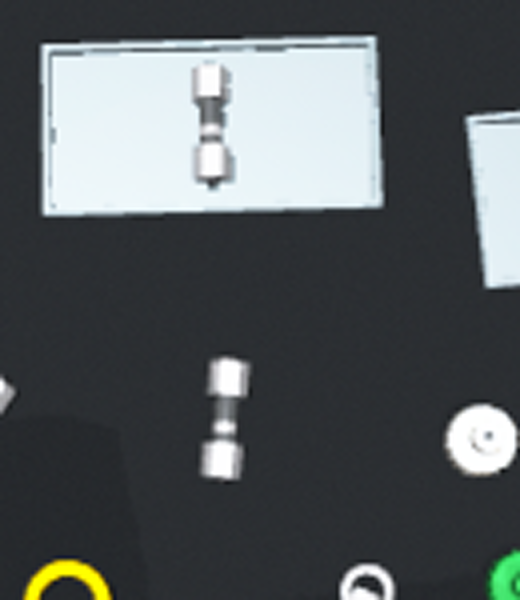

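View pics/cC.png

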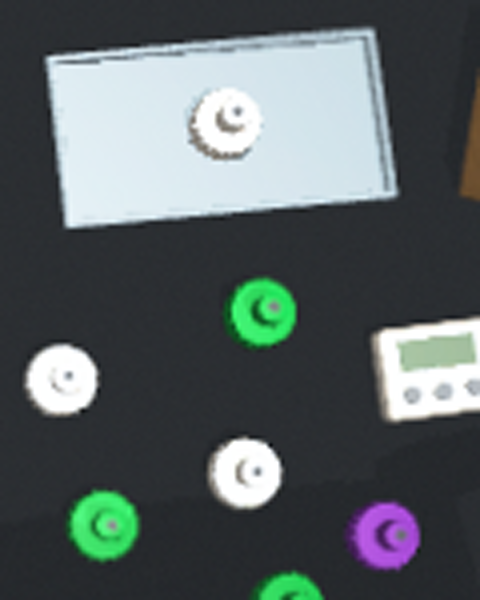

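```bash
cat > h.py <<'E'
from workcell import r
import cv2,numpy as np
from scipy.spatial.transform import Rotation as Ro
def ray(cam,uv,z,p=None):
    p=p or r.camera_params(cam)
    f=210/np.tan(np.radians(p['vfov']/2));K=np.array([[f,0,p['cx']],[0,f,p['cy']],[0,0,1]])
    n=cv2.undistortPoints(np.array([[uv]],float),K,p['distortion'])[0,0]
    R=np.array(p['R']);C=-R.T@p['t'];d=R.T@np.array([n[0],n[1],1])
    return (C+d*(z-C[2])/d[2])[:2]
def proj(cam,X,p=None):
    p=p or r.camera_params(cam)
    f=210/np.tan(np.radians(p['vfov']/2));K=np.array([[f,0,p['cx']],[0,f,p['cy']],[0,0,1]])
    return cv2.projectPoints(np.atleast_2d(np.array(X,float)),cv2.Rodrigues(np.array(p['R']))[0],np.array(p['t']),K,p['distortion'])[0][:,0]
E
python3 - <<'E'
from h import *
np.set_printoptions(precision=4,suppress=True)
o=dict(A=(85,130),B=(215,125),C=(320,140))
def m(c,u,v,z):return ray("top",((u+.5)/4-.5+o[c][0],(v+.5)/4-.5+o[c][1]),z)
print("vial",m('A',249,506,.07),"sample",m('A',298,102,.074))
print("beaker",m('A',61,357,.065))
for c,a,b in(('A',(511,373),(466,443)),('B',(228,378),(221,460))):
    P,Q=m(c,*a,.02),m(c,*b,.02);print("col",(P+Q)/2,np.linalg.norm(P-Q),np.degrees(np.arctan2(*(P-Q)[::-1])))
for a,b in(((67,376),(62,380)),((256,470),(245,473))):print("cap",m('C',*a,.05),m('C',*b,.024))
for c,L in(('A',[(156,48),(486,37),(486,208),(153,216)]),('B',[(42,45),(376,37),(383,206),(43,214)]),('C',[(47,57),(374,29),(397,196),(67,228)])):
    X=np.array([m(c,*q,.012) for q in L]);d=(X[0]-X[1]+X[3]-X[2])/2;e=(X[0]-X[3]+X[1]-X[2])/2
    print("tray",X.mean(0),np.linalg.norm(d),np.linalg.norm(e),"yang",np.degrees(np.arctan2(d[1],d[0])),"xang",np.degrees(np.arctan2(e[1],e[0])))
print("purple",m('C',398,535,.05),"greens",m('C',273,306,.05),m('C',112,524,.05))
E
```

```text
vial [0.3629 0.2769] sample [0.6009 0.2585]
beaker [0.4479 0.3959]
col [0.4267 0.1461] 0.05004061132760299 -31.15217248461453
col [ 0.4349 -0.008 ] 0.04971558586777676 -3.8797465136951765
cap [ 0.4246 -0.1623] [ 0.4244 -0.1628]
cap [ 0.3708 -0.2744] [ 0.3699 -0.2738]
tray [0.6009 0.2597] 0.20937443642436562 0.10832631847871763 yang 92.22528675528882 xang 2.4791037436257386
tray [0.6183 0.0035] 0.20885394608468477 0.10767306718820517 yang 92.39215571031802 xang 2.3699497479125147
tray [ 0.5845 -0.2651] 0.208861891328723 0.10768535409367494 yang 96.58404184038234 xang 6.340489530861727
purple [ 0.3333 -0.3596] greens [ 0.4681 -0.2855] [ 0.3383 -0.189 ]
```

Request:
{"name": "apply_moves", "arguments": {
  "series": [
    [[0, 0, 0], [0.036, -0.034, 0.01], 0.3],
    [[0, 0, 0], [0.036, -0.034, 0.02], 0.55],
    [[0, 0, 0], [0.036, -0.034, 0.02], 0.55],
    [[0, 0, 0], [0.036, -0.034, 0.02], 0.55],
    [[0, 0, 0], [0.036, -0.034, 0.02], 0.55],
    [[0, 0, 0], [0.036, -0.034, 0.02], 0.55],
    [[0, 0, 0], [0.037, -0.035, 0.025], 0.55],
    [[0, 0, 0], [0, 0, 0], 0.55]
  ]
}}

```text
clock: 1.15
tool_pos: [0.3699, -0.2711, 0.1073]
ee_rot: [0.984, 0.177, -0.001, -0.002]
ft_force: [-0.5, 0.4, 0.0]
opening: 0.0384
```

```bash
cat >> h.py <<'E'
def go(x,y,z,psi=None):
    s=r.state();R=Ro.from_quat(s['ee_rot']);p=s['tool_pos']
    ex=R.as_matrix()[:,0];ps=np.degrees(np.arctan2(ex[1],ex[0]))
    d=R.inv().apply(np.array([x,y,z])-p)
    print("t %.2f pos"%s['clock'],p.round(4),"psi %.2f"%ps,"tool delta",d.round(4),"open %.4f"%s['opening'],"F",s['ft_force'].round(1),"j6 %.2f"%s['joint_positions'][5])
    if psi is not None:
        T=Ro.from_matrix(np.column_stack([[np.cos(np.radians(psi)),np.sin(np.radians(psi)),0],[np.sin(np.radians(psi)),-np.cos(np.radians(psi)),0],[0,0,-1]]))
        print("turn",(R.inv()*T).as_rotvec().round(4),"delta in turned axes",T.inv().apply(np.array([x,y,z])-p).round(4))
E
python3 - <<'E'
from h import *
go(.3704,-.2741,.042,20.16)
im=r.capture("wrist");cv2.imwrite("pics/w1.png",im[...,::-1])
E
```

```text
t 1.15 pos [ 0.3699 -0.2711  0.1073] psi 20.43 tool delta [-0.0005  0.0033  0.0653] open 0.0384 F [-0.5  0.4  0. ] j6 0.42
turn [-0.0054  0.002   0.0046] delta in turned axes [-0.0006  0.003   0.0653]
```

View pics/w1.png

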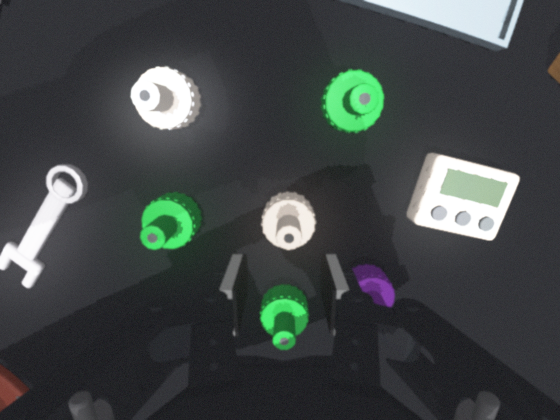

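```bash
python3 - <<'E'
from h import *
s=r.state();print(proj("wrist",[s['tool_pos'],[.3704,-.2741,.05]]), ray("wrist",(289,237),.05),ray("wrist",(146,96),.05),ray("wrist",(284,341),.05))
E
```

```text
[[282.7944932  282.19363491]
 [284.39906311 237.14694771]] [ 0.37157535 -0.2769687 ] [ 0.42647424 -0.1649362 ] [ 0.28980333 -0.30359696]
```

Request:
{"name": "apply_moves", "arguments": {
  "series": [
    [[-0.005, 0.002, 0.005], [-0.0005, 0.0045, 0.03], 0.55],
    [[0, 0, 0], [0, 0, 0.03], 0.55],
    [[0, 0, 0], [0, 0, 0.005], 0.55],
    [[0, 0, 0], [0, 0, 0], 0.55],
    [[0, 0, 0], [0, 0, 0], 1],
    [[0, 0, 0], [0, 0, 0], 1],
    [[0, 0, 0], [0, 0, 0], 1],
    [[0, 0, 0], [0, 0, 0], 1]
  ]
}}

```text
clock: 2.2
tool_pos: [0.3727, -0.281, 0.0472]
ee_rot: [0.985, 0.173, 0.002, 0.004]
ft_force: [-2.1, -0.2, 5.6]
opening: 0.0152
```

```bash
python3 - <<'E'
from h import *
# cap tray slot: y=-58 local
c=np.array([.5845,-.2651]);a=np.radians(6.45)
for y in(-.058,.058):
    t=c+y*np.array([-np.sin(a),np.cos(a)]);print(t);go(*t,.10)
E
```

```text
[ 0.59101549 -0.32273288]
t 2.20 pos [ 0.3727 -0.281   0.0472] psi 19.88 tool delta [ 0.1912  0.1139 -0.0513] open 0.0152 F [-2.1 -0.2  5.6] j6 0.42
[ 0.57798451 -0.20746712]
t 2.20 pos [ 0.3727 -0.281   0.0472] psi 19.88 tool delta [ 0.2182  0.0011 -0.0521] open 0.0152 F [-2.1 -0.2  5.6] j6 0.42
```

```bash
python3 - <<'E'
from h import *
s=r.state();print(s['tool_pos'],s['ft_force'],s['opening'],s['dq'].round(3))
im=r.capture("wrist");cv2.imwrite("pics/w2.png",im[...,::-1])
im=r.capture("scene");cv2.imwrite("pics/s2.png",cv2.resize(im[170:350,60:320],None,fx=3,fy=3)[...,::-1])
E
```

```text
[ 0.37273422 -0.28096466  0.04719345] [-2.0774888  -0.22843772  5.57804194] 0.01522680822857807 [-0.001  0.001 -0.001 -0.001 -0.     0.001]
```

View pics/w2.png

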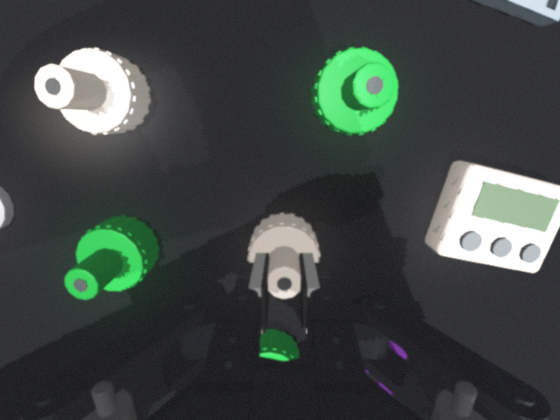

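View pics/s2.png

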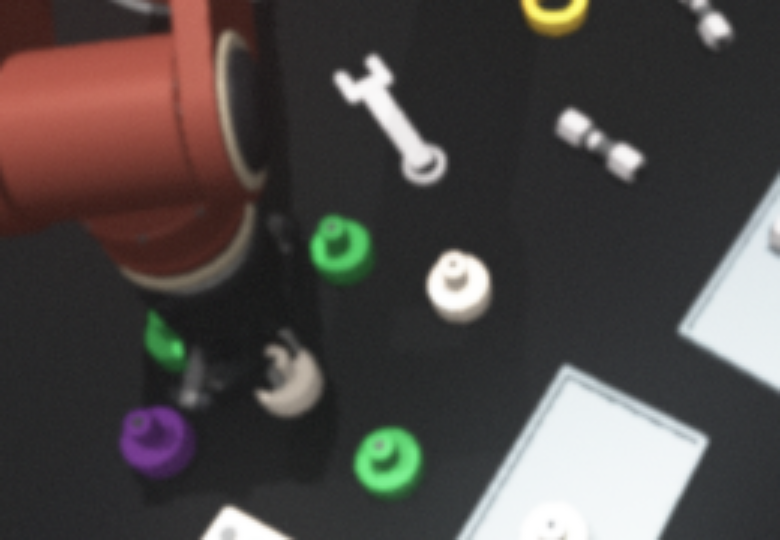

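Request:
{"name": "apply_moves", "arguments": {
  "series": [
    [[0, 0, 0], [0, 0, -0.015], 1],
    [[0, 0, 0], [0, 0, -0.02], 1],
    [[0, 0, 0], [0, 0, -0.02], 1],
    [[0, 0, 0], [0, 0, 0], 1],
    [[0, 0, 0], [0, 0, 0], 1],
    [[0, 0, 0], [0, 0, 0], 1],
    [[0, 0, 0], [0, 0, 0], 1],
    [[0, 0, 0], [0, 0, 0], 1]
  ]
}}

```text
clock: 3.3
tool_pos: [0.3713, -0.2793, 0.0998]
ee_rot: [0.985, 0.173, 0.001, 0.002]
ft_force: [0.4, 0.3, 0.1]
opening: 0.0155
```

```bash
python3 - <<'E'
from h import *
s=r.state();print(s['tool_pos'],s['ee_rot'],s['ft_force'],s['opening'],s['dq'].round(3))
im=r.capture("wrist");cv2.imwrite("pics/w3.png",im[...,::-1])
print(proj("wrist",[s['tool_pos']]))
im=r.capture("scene");cv2.imwrite("pics/s3.png",cv2.resize(im[170:350,60:320],None,fx=3,fy=3)[...,::-1])
E
```

```text
[ 0.37133179 -0.27928309  0.0998376 ] [0.98500485 0.17251212 0.00119646 0.00189222] [0.37029524 0.34512203 0.13767124] 0.015453643145605113 [-0.001 -0.002 -0.003  0.001  0.002  0.   ]
[[282.63441967 282.12948765]]
```

View pics/w3.png

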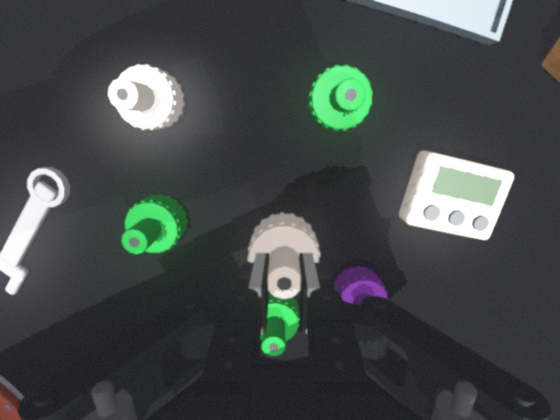

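View pics/s3.png

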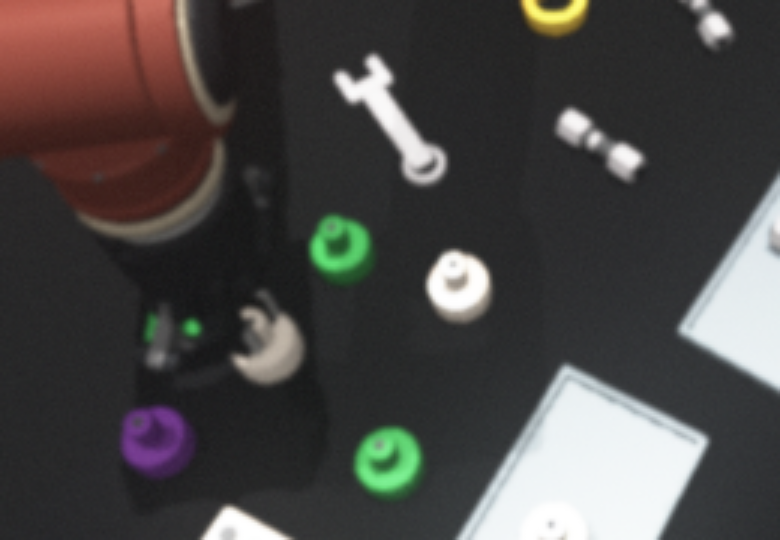

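Request:
{"name": "apply_moves", "arguments": {
  "series": [
    [[0, 0, 0], [0, 0, -0.03], 1],
    [[0, 0, 0], [0.0384, 0.0231, 0], 1],
    [[0, 0, 0], [0.0384, 0.0231, 0], 1],
    [[0, 0, 0], [0.0384, 0.0231, 0], 1],
    [[0, 0, 0], [0.0384, 0.0231, 0], 1],
    [[0, 0, 0], [0.0384, 0.0231, 0.02], 1],
    [[0, 0, 0], [0, 0, 0.03], 1],
    [[0, 0, 0], [0, 0, 0], 1]
  ]
}}

```text
clock: 4.4
tool_pos: [0.5896, -0.3214, 0.0773]
ee_rot: [0.985, 0.173, -0.001, -0.0]
ft_force: [0.5, 0.7, -0.7]
opening: 0.0154
```

```bash
python3 - <<'E'
from h import *
go(.591,-.3227,.0515,20)
im=r.capture("wrist");cv2.imwrite("pics/w4.png",im[...,::-1])
E
```

```text
t 4.40 pos [ 0.5896 -0.3214  0.0773] psi 19.89 tool delta [0.0009 0.0017 0.0258] open 0.0154 F [ 0.5  0.7 -0.7] j6 0.61
turn [-0.001   0.0023 -0.0019] delta in turned axes [0.0009 0.0017 0.0258]
```

View pics/w4.png

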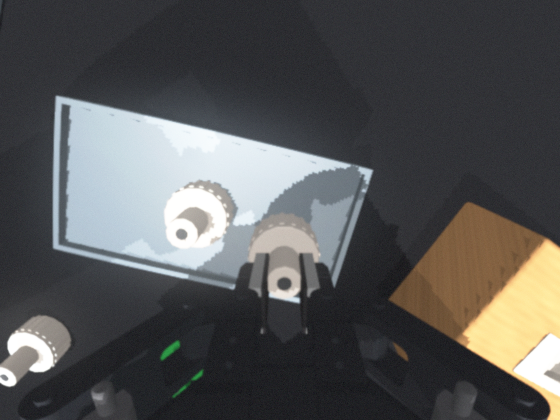

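Request:
{"name": "apply_moves", "arguments": {
  "series": [
    [[0, 0, 0], [0, 0, 0.018], 1],
    [[0, 0, 0], [0, 0, 0.007], 1],
    [[0, 0, 0], [0, 0, 0.003], 1],
    [[0, 0, 0], [0, 0, 0], 1],
    [[0, 0, 0], [0, 0, 0], 0.8],
    [[0, 0, 0], [0, 0, 0], 0.55],
    [[0, 0, 0], [0, 0, 0], 0.55],
    [[0, 0, 0], [0, 0, 0], 0.55]
  ]
}}

```text
clock: 5.45
tool_pos: [0.5916, -0.3231, 0.0534]
ee_rot: [0.985, 0.173, 0.002, 0.002]
ft_force: [0.1, 0.2, 0.6]
opening: 0.0382
```

```bash
python3 - <<'E'
from h import *
go(.4255,-.1635,.045,20)
im=r.capture("wrist");cv2.imwrite("pics/w5.png",im[...,::-1])
E
```

```text
t 5.45 pos [ 0.5916 -0.3231  0.0534] psi 19.87 tool delta [-0.102  -0.2066  0.0071] open 0.0382 F [0.1 0.2 0.6] j6 0.61
turn [ 0.0052 -0.0022 -0.0022] delta in turned axes [-0.1015 -0.2068  0.0084]
```

View pics/w5.png

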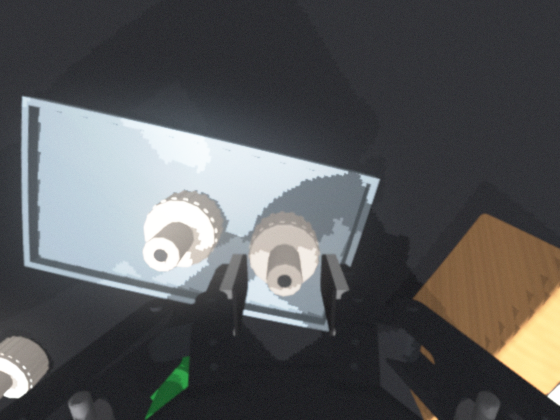

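Request:
{"name": "apply_moves", "arguments": {
  "series": [
    [[0, 0, 0], [0, 0, -0.05], 0.55],
    [[0, 0, 0], [-0.0204, -0.0413, 0], 0.55],
    [[0, 0, 0], [-0.0204, -0.0413, 0], 0.55],
    [[0, 0, 0], [-0.0204, -0.0413, 0], 0.55],
    [[0, 0, 0], [-0.0204, -0.0413, 0], 0.55],
    [[0, 0, 0], [-0.0204, -0.0413, 0.01], 0.55],
    [[0, 0, 0], [0, 0, 0.02], 0.55],
    [[0, 0, 0], [0, 0, 0.015], 0.55]
  ]
}}

```text
clock: 6.5
tool_pos: [0.4252, -0.1632, 0.0566]
ee_rot: [0.985, 0.173, 0.002, 0.002]
ft_force: [-0.5, -0.4, -0.3]
opening: 0.0383
```

Request:
{"name": "apply_moves", "arguments": {
  "series": [
    [[0, 0, 0], [0, 0, 0.006], 0.55],
    [[0, 0, 0], [0, 0, 0.004], 0.55],
    [[0, 0, 0], [0, 0, 0], 0.55],
    [[0, 0, 0], [0, 0, 0], 0.8],
    [[0, 0, 0], [0, 0, 0], 1],
    [[0, 0, 0], [0, 0, 0], 1],
    [[0, 0, 0], [0, 0, 0], 1],
    [[0, 0, 0], [0, 0, 0], 1]
  ]
}}

```text
clock: 7.5
tool_pos: [0.4259, -0.1638, 0.0476]
ee_rot: [0.985, 0.173, 0.002, 0.003]
ft_force: [0.2, 0.4, 3.1]
opening: 0.0154
```

```bash
python3 - <<'E'
from h import *
go(.578,-.2075,.13,20)
im=r.capture("wrist");cv2.imwrite("pics/w6.png",im[...,::-1])
E
```

```text
t 7.50 pos [ 0.4259 -0.1638  0.0476] psi 19.87 tool delta [ 0.1284  0.0933 -0.0815] open 0.0154 F [0.2 0.4 3.1] j6 0.70
turn [ 0.006  -0.0028 -0.0023] delta in turned axes [ 0.128   0.0931 -0.0824]
```

View pics/w6.png

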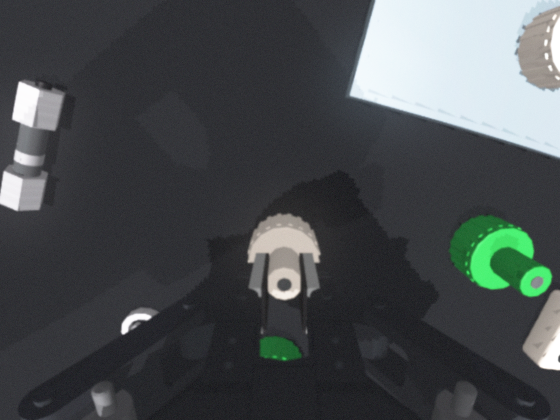

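Request:
{"name": "apply_moves", "arguments": {
  "series": [
    [[0, 0, 0], [0, 0, -0.05], 1],
    [[0, 0, 0], [0.032, 0.0233, 0], 1],
    [[0, 0, 0], [0.032, 0.0233, 0], 1],
    [[0, 0, 0], [0.032, 0.0233, 0], 1],
    [[0, 0, 0], [0.032, 0.0233, 0], 1],
    [[0, 0, 0], [0, 0, 0.02], 1],
    [[0, 0, 0], [0, 0, 0.016], 1],
    [[0, 0, 0], [0, 0, 0], 1]
  ]
}}

```text
clock: 8.55
tool_pos: [0.5743, -0.2062, 0.0582]
ee_rot: [0.985, 0.172, -0.001, 0.0]
ft_force: [0.6, 0.3, -1.1]
opening: 0.0155
```

Request:
{"name": "apply_moves", "arguments": {
  "series": [
    [[0, 0, 0], [0, 0, 0.005], 1],
    [[0, 0, 0], [0, 0, 0.003], 1],
    [[0, 0, 0], [0, 0, 0], 1],
    [[0, 0, 0], [0, 0, 0], 1],
    [[0, 0, 0], [0, 0, 0], 0.8],
    [[0, 0, 0], [0, 0, 0], 0.6],
    [[0, 0, 0], [0, 0, 0], 0.6],
    [[0, 0, 0], [0, 0, -0.03], 0.6]
  ]
}}

```text
clock: 9.55
tool_pos: [0.5752, -0.2065, 0.081]
ee_rot: [0.985, 0.173, -0.001, 0.0]
ft_force: [0.3, 0.3, -1.1]
opening: 0.0341
```

```bash
python3 - <<'E'
from h import *
go(.4349,-.008,.017,-3.88)
im=r.capture("wrist");cv2.imwrite("pics/w7.png",im[...,::-1])
E
```

```text
t 9.55 pos [ 0.5752 -0.2065  0.081 ] psi 19.87 tool delta [-0.0643 -0.2344  0.0641] open 0.0341 F [ 0.3  0.3 -1.1] j6 0.76
turn [0.0008 0.0023 0.4145] delta in turned axes [-0.1534 -0.1885  0.064 ]
```

View pics/w7.png

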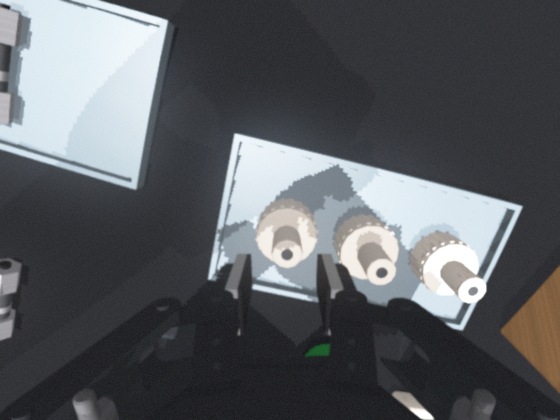

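Request:
{"name": "apply_moves", "arguments": {
  "series": [
    [[0, 0, 0.138], [0, 0, -0.01], 0.6],
    [[0, 0, 0.138], [0, 0, -0.01], 0.6],
    [[0, 0, 0.138], [0, 0, -0.01], 0.6],
    [[0, 0, 0], [-0.0307, -0.0377, 0], 0.6],
    [[0, 0, 0], [-0.0307, -0.0377, 0], 0.6],
    [[0, 0, 0], [-0.0307, -0.0377, 0], 0.6],
    [[0, 0, 0], [-0.0307, -0.0377, 0.02], 0.6],
    [[0, 0, 0], [-0.0307, -0.0377, 0.03], 0.6]
  ]
}}

```text
clock: 10.6
tool_pos: [0.4373, -0.0084, 0.0631]
ee_rot: [0.999, -0.034, 0.004, 0.002]
ft_force: [-0.3, 0.4, -0.3]
opening: 0.0343
```

```bash
python3 - <<'E'
from h import *
p=r.camera_params("wrist")
im=r.capture("wrist");cv2.imwrite("pics/w8.png",im[...,::-1])
go(.4349,-.008,.017,-3.88)
E
```

```text
t 10.65 pos [ 0.4294 -0.0042  0.0562] psi -3.75 tool delta [0.006  0.0034 0.0392] open 0.0344 F [-1.9  2.4 -4.3] j6 1.45
turn [0.0001 0.0067 0.0023] delta in turned axes [0.0058 0.0034 0.0392]
```

View pics/w8.png

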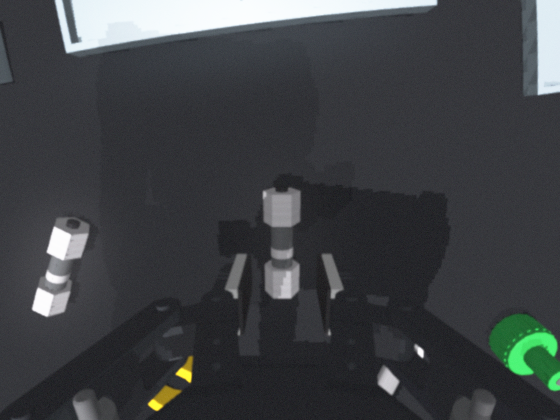

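Request:
{"name": "apply_moves", "arguments": {
  "series": [
    [[0, 0, 0], [0, 0, 0.01], 0.6],
    [[0, 0, 0], [0, 0, 0.005], 0.6],
    [[0, 0, 0], [0, 0, 0], 0.6],
    [[0, 0, 0], [0, 0, 0], 0.6],
    [[0, 0, 0], [0, 0, 0], 0.6],
    [[0, 0, 0], [0, 0, 0], 0.6],
    [[0, 0, 0], [0, 0, 0], 0.6],
    [[0, 0, 0], [0, 0, 0], 0.6]
  ]
}}

```text
clock: 11.65
tool_pos: [0.437, -0.0093, 0.0475]
ee_rot: [0.999, -0.034, 0.002, 0.002]
ft_force: [0.2, 0.3, 0.2]
opening: 0.0341
```

```bash
python3 - <<'E'
from h import *
go(.4349,-.008,.017,-3.88)
p=r.camera_params("wrist")
im=r.capture("wrist");cv2.imwrite("pics/w9.png",im[...,::-1])
print(proj("wrist",[[.4349,-.008,.01]],p)); np.save("p9.npy",p,allow_pickle=True)
E
```

```text
t 11.65 pos [ 0.437  -0.0093  0.0475] psi -3.85 tool delta [-0.0023 -0.0012  0.0305] open 0.0341 F [0.2 0.3 0.2] j6 1.45
turn [ 0.0038 -0.0039  0.0006] delta in turned axes [-0.0022 -0.0011  0.0305]
[[281.24656421 254.08126073]]
```

View pics/w9.png

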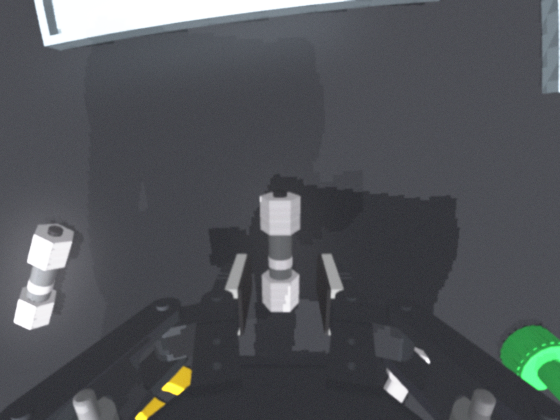

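```bash
python3 - <<'E'
from h import *
p=np.load("p9.npy",allow_pickle=True).item()
a=ray("w",(280,235),.018,p);b=ray("w",(281,271),.021,p);print(a,b,(a+b)/2,np.linalg.norm(a-b))
e=ray("w",(279,190),.01,p);f=ray("w",(281,312),.01,p);print(e,f,np.linalg.norm(e-f),(e+f)/2)
# outer nut far end at top z .02: (280,193)
e=ray("w",(279,195),.021,p);print(e, np.linalg.norm(e-b))
E
```

```text
[ 0.45043965 -0.00842638] [ 0.42928905 -0.00750304] [ 0.43986435 -0.00796471] 0.021170745658448547
[ 0.47469759 -0.00953875] [ 0.39362375 -0.00490577] 0.08120610964488578 [ 0.43416067 -0.00722226]
[ 0.47442823 -0.00964374] 0.04518991669229503
```

```bash
python3 - <<'E'
from h import *
p=np.load("p9.npy",allow_pickle=True).item()
im=cv2.imread("pics/w9.png")
k=5;c=cv2.resize(im[180:320,220:340],None,fx=k*1.0,fy=k*.85*1.0 if 0 else 4,interpolation=cv2.INTER_CUBIC)
# overlay model outline: mid .4349 
ps=np.radians(-3.88)
for mid,col in(((.4349,-.008),(0,0,255)),((.438,-.0085),(0,255,0))):
    for s in(-.035,-.015,.015,.035):
        P=[[mid[0]+s*np.cos(ps)-w*np.sin(ps),mid[1]+s*np.sin(ps)+w*np.cos(ps),.02] for w in(-.0058,.0058)]
        q=proj("w",P,p)
        q=[(int((u-220+.5)*5),int((v-180+.5)*4)) for u,v in q];cv2.line(c,q[0],q[1],col,1)
cv2.imwrite("pics/w9c.png",c)
E
```

```text
(no output)
```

View pics/w9c.png

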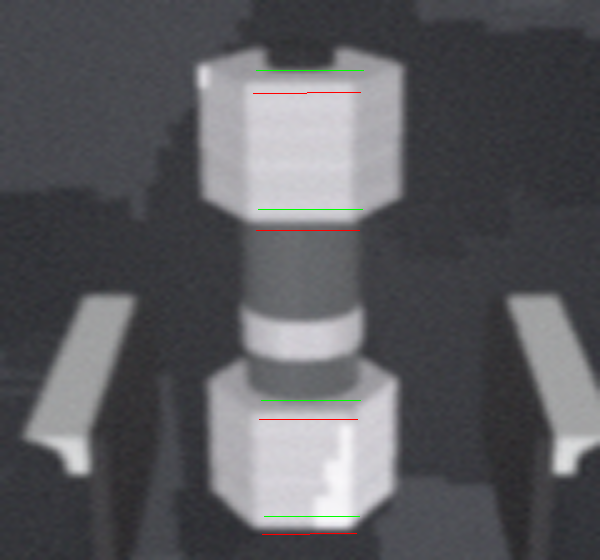

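```bash
python3 - <<'E'
from h import *
s=r.state();R=Ro.from_quat(s['ee_rot']);p=r.camera_params("wrist")
C=-np.array(p['R']).T@p['t'];print("cam in tool",R.inv().apply(C-s['tool_pos']).round(4), "axis",R.inv().apply(np.array(p['R'])[2]).round(3))
for z in(-.005,0.0,.005,.010,.014,.02):
    q=proj("w",[s['tool_pos']+R.apply([x,y,z]) for x in(.011,-.011) for y in(-.017,.017)],p)
    print(z,[(int((u-219.5)*5),int((v-179.5)*4)) for u,v in q])
E
```

```text
cam in tool [ 0.0757  0.0003 -0.1292] axis [-0.294 -0.     0.956]
-0.005 [(133, 350), (502, 350), (143, 513), (494, 513)]
0.0 [(139, 330), (496, 330), (148, 489), (488, 489)]
0.005 [(145, 312), (491, 312), (153, 467), (483, 467)]
0.01 [(151, 295), (485, 294), (158, 446), (478, 446)]
0.014 [(155, 282), (481, 281), (162, 430), (475, 430)]
0.02 [(161, 263), (476, 263), (167, 407), (470, 407)]
```

Request:
{"name": "apply_moves", "arguments": {
  "series": [
    [[0.003, -0.003, 0], [-0.0007, -0.0017, 0.015], 0.6],
    [[0, 0, 0], [0, 0, 0.01], 0.6],
    [[0, 0, 0], [0, 0, 0.005], 0.6],
    [[0, 0, 0], [0, 0, 0], 0.6],
    [[0, 0, 0], [0, 0, 0], 0.8],
    [[0, 0, 0], [0, 0, 0], 1],
    [[0, 0, 0], [0, 0, 0], 1],
    [[0, 0, 0], [0, 0, 0], 1]
  ]
}}

```text
clock: 12.7
tool_pos: [0.4369, -0.0077, 0.018]
ee_rot: [0.999, -0.034, 0.001, 0.0]
ft_force: [-0.1, -0.6, 2.4]
opening: 0.0115
```

```bash
python3 - <<'E'
from h import *
c=np.array([.6183,.0035]);a=np.radians(2.4)
t=c-.058*np.array([-np.sin(a),np.cos(a)]);print(t);go(*t,.0215,2.4)
im=r.capture("wrist");cv2.imwrite("pics/w10.png",im[...,::-1])
E
```

```text
[ 0.62072879 -0.05444912]
t 12.70 pos [ 0.4369 -0.0077  0.018 ] psi -3.85 tool delta [ 0.1865  0.0343 -0.0031] open 0.0115 F [-0.1 -0.6  2.4] j6 1.45
turn [ 0.001  -0.0019 -0.1091] delta in turned axes [ 0.1817  0.0544 -0.0035]
```

View pics/w10.png

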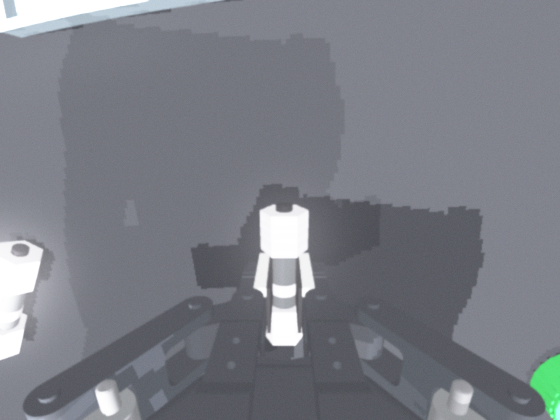

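Request:
{"name": "apply_moves", "arguments": {
  "series": [
    [[0, 0, 0], [0, 0, -0.025], 1],
    [[0, 0, -0.109], [0, 0, -0.02], 1],
    [[0, 0, 0], [0.0454, 0.0136, 0], 1],
    [[0, 0, 0], [0.0454, 0.0136, 0], 1],
    [[0, 0, 0], [0.0454, 0.0136, 0], 1],
    [[0, 0, 0], [0.0454, 0.0136, 0], 1],
    [[0, 0, 0], [0, 0, 0.02], 1],
    [[0, 0, 0], [0, 0, 0], 1]
  ]
}}

```text
clock: 13.75
tool_pos: [0.6171, -0.0537, 0.0391]
ee_rot: [1.0, 0.021, -0.003, -0.0]
ft_force: [-0.5, 0.6, -2.5]
opening: 0.0116
```

Request:
{"name": "apply_moves", "arguments": {
  "series": [
    [[0, 0, 0], [0, 0, 0], 1],
    [[0, 0, 0], [0, 0, 0], 1],
    [[0, 0, 0], [0, 0, 0], 1],
    [[0, 0, 0], [0, 0, 0], 1],
    [[0, 0, 0], [0, 0, 0], 1],
    [[0, 0, 0], [0, 0, 0], 1],
    [[0, 0, 0], [0, 0, 0], 1],
    [[0, 0, 0], [0, 0, 0], 1]
  ]
}}

```text
clock: 14.75
tool_pos: [0.6201, -0.0544, 0.0426]
ee_rot: [1.0, 0.021, 0.0, 0.0]
ft_force: [-0.6, 0.2, -1.4]
opening: 0.0113
```

```bash
python3 - <<'E'
from h import *
go(.6207,-.0544,.0222,2.4)
im=r.capture("wrist");cv2.imwrite("pics/w11.png",im[...,::-1])
E
```

```text
t 14.75 pos [ 0.6201 -0.0544  0.0426] psi 2.39 tool delta [0.0005 0.0001 0.0204] open 0.0113 F [-0.6  0.2 -1.4] j6 1.32
turn [ 0.0008 -0.0007 -0.0001] delta in turned axes [0.0006 0.0001 0.0204]
```

View pics/w11.png

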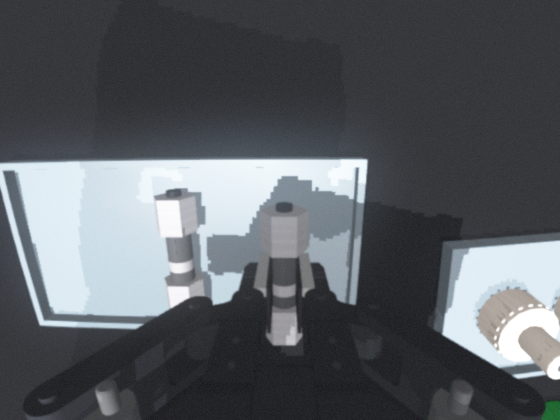

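Request:
{"name": "apply_moves", "arguments": {
  "series": [
    [[0, 0, 0], [0, 0, 0.012], 1],
    [[0, 0, 0], [0, 0, 0.006], 1],
    [[0, 0, 0], [0, 0, 0.0025], 1],
    [[0, 0, 0], [0, 0, 0], 1],
    [[0, 0, 0], [0, 0, 0], 1],
    [[0, 0, 0], [0, 0, 0], 0.8],
    [[0, 0, 0], [0, 0, 0], 0.6],
    [[0, 0, 0], [0, 0, 0], 0.6]
  ]
}}

```text
clock: 15.8
tool_pos: [0.6203, -0.0544, 0.0222]
ee_rot: [1.0, 0.021, 0.0, 0.0]
ft_force: [1.0, 0.6, 0.4]
opening: 0.034
```

Request:
{"name": "apply_moves", "arguments": {
  "series": [
    [[0, 0, 0], [0, 0, -0.02], 0.6],
    [[0, 0, 0], [0, 0, -0.03], 0.6],
    [[0, 0, 0.146], [0, 0, -0.01], 0.6],
    [[0, 0, 0.146], [0, 0, 0], 0.6],
    [[0, 0, 0.146], [0, 0, 0], 0.6],
    [[0, 0, 0.146], [0, 0, 0], 0.6],
    [[0, 0, 0], [0, 0, 0], 0.6],
    [[0, 0, 0], [0, 0, 0], 0.6]
  ]
}}

```text
clock: 16.8
tool_pos: [0.6205, -0.0544, 0.0831]
ee_rot: [0.964, -0.267, 0.001, 0.0]
ft_force: [0.3, -0.2, 0.2]
opening: 0.0344
```

```bash
python3 - <<'E'
from h import *
go(.4267,.1461,.05,-31.15)
im=r.capture("wrist");cv2.imwrite("pics/w12.png",im[...,::-1])
E
```

```text
t 16.80 pos [ 0.6205 -0.0544  0.0831] psi -30.95 tool delta [-0.2694 -0.0723  0.0325] open 0.0344 F [ 0.3 -0.2  0.2] j6 1.90
turn [-0.0001 -0.0022  0.0035] delta in turned axes [-0.2696 -0.0713  0.0331]
```

View pics/w12.png

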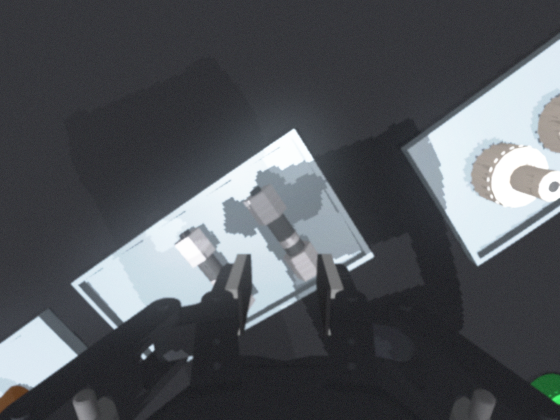

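Request:
{"name": "apply_moves", "arguments": {
  "series": [
    [[0, 0, 0], [-0.0449, -0.012, 0], 0.6],
    [[0, 0, 0], [-0.0449, -0.012, 0], 0.6],
    [[0, 0, 0], [-0.0449, -0.012, 0], 0.6],
    [[0, 0, 0], [-0.0449, -0.012, 0], 0.6],
    [[0, 0, 0], [-0.0449, -0.012, 0], 0.6],
    [[0, 0, 0], [-0.0449, -0.012, 0.015], 0.6],
    [[0, 0, 0], [0, 0, 0.015], 0.6],
    [[0, 0, 0], [0, 0, 0.0], 0.6]
  ]
}}

```text
clock: 17.85
tool_pos: [0.4259, 0.1461, 0.0508]
ee_rot: [0.964, -0.267, -0.0, 0.001]
ft_force: [0.5, 0.2, -0.3]
opening: 0.034
```

Request:
{"name": "apply_moves", "arguments": {
  "series": [
    [[0, 0, 0], [0, 0, 0], 0.6],
    [[0, 0, 0], [0, 0, 0], 0.6],
    [[0, 0, 0], [0, 0, 0], 0.6],
    [[0, 0, 0], [0, 0, 0], 0.6],
    [[0, 0, 0], [0, 0, 0], 0.6],
    [[0, 0, 0], [0, 0, 0], 0.6],
    [[0, 0, 0], [0, 0, 0], 0.6],
    [[0, 0, 0], [0, 0, 0], 0.6]
  ]
}}

```text
clock: 18.85
tool_pos: [0.4265, 0.1464, 0.0518]
ee_rot: [0.963, -0.268, 0.001, 0.0]
ft_force: [0.1, -0.2, 0.3]
opening: 0.0343
```

```bash
cat > ov.py <<'E'
from h import *
def ov(mid,ang,out,z0=0):
    p=r.camera_params("wrist")
    im=r.capture("wrist")[...,::-1]
    c=cv2.resize(im[180:320,220:340],None,fx=5,fy=4,interpolation=cv2.INTER_CUBIC)
    ps=np.radians(ang)
    for d,col in((0,(0,0,255)),(.003,(0,255,0))):
      for s in(-.035,-.015,.015,.035):
        s=s+d
        P=[[mid[0]+s*np.cos(ps)-w*np.sin(ps),mid[1]+s*np.sin(ps)+w*np.cos(ps),.02] for w in(-.0058,.0058)]
        q=[(int((u-220+.5)*5),int((v-180+.5)*4)) for u,v in proj("w",P,p)];cv2.line(c,q[0],q[1],col,1)
    cv2.imwrite(out,c)
E
python3 - <<'E'
from ov import *
go(.4267,.1461,.0175,-31.15)
ov((.4267,.1461),-31.15,"pics/w13.png")
E
```

```text
t 18.85 pos [0.4265 0.1464 0.0518] psi -31.06 tool delta [0.0003 0.0001 0.0343] open 0.0343 F [ 0.1 -0.2  0.3] j6 2.28
turn [ 0.0003 -0.0011  0.0015] delta in turned axes [0.0003 0.0002 0.0343]
```

View pics/w13.png

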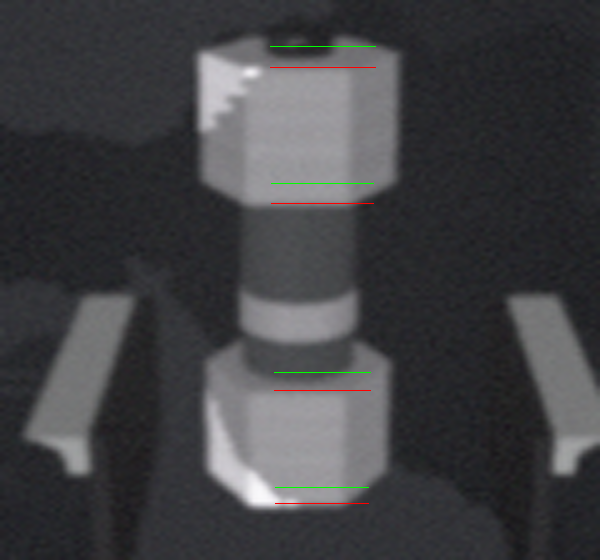

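Request:
{"name": "apply_moves", "arguments": {
  "series": [
    [[0, 0, 0], [0, -0.0015, 0.015], 0.6],
    [[0, 0, 0], [0, 0, 0.012], 0.6],
    [[0, 0, 0], [0, 0, 0.007], 0.6],
    [[0, 0, 0], [0, 0, 0], 0.6],
    [[0, 0, 0], [0, 0, 0], 0.8],
    [[0, 0, 0], [0, 0, 0], 1],
    [[0, 0, 0], [0, 0, 0], 1],
    [[0, 0, 0], [0, 0, 0], 1]
  ]
}}

```text
clock: 19.9
tool_pos: [0.4278, 0.1477, 0.0183]
ee_rot: [0.963, -0.268, 0.001, 0.0]
ft_force: [0.1, 0.3, 2.5]
opening: 0.0111
```

```bash
python3 - <<'E'
from h import *
c=np.array([.6183,.0035]);a=np.radians(2.4)
t=c+.058*np.array([-np.sin(a),np.cos(a)]);print(t);go(*t,.0222,2.4)
E
```

```text
[0.61587121 0.06144912]
t 19.90 pos [0.4278 0.1477 0.0183] psi -31.07 tool delta [ 0.2056 -0.0232 -0.0034] open 0.0111 F [0.1 0.3 2.5] j6 2.28
turn [ 1.000e-04 -2.000e-03 -5.841e-01] delta in turned axes [ 0.1843  0.094  -0.0039]
```

Request:
{"name": "apply_moves", "arguments": {
  "series": [
    [[0, 0, 0], [0, 0, -0.025], 1],
    [[0, 0, -0.146], [0, 0, -0.01], 1],
    [[0, 0, -0.146], [0, 0, -0.01], 1],
    [[0, 0, -0.146], [0, 0, 0], 1],
    [[0, 0, -0.146], [0, 0, 0], 1],
    [[0, 0, 0], [0.0461, 0.0235, 0], 1],
    [[0, 0, 0], [0.0461, 0.0235, 0], 1],
    [[0, 0, 0], [0.0461, 0.0235, 0], 1]
  ]
}}

```text
clock: 20.9
tool_pos: [0.5694, 0.0823, 0.0625]
ee_rot: [1.0, 0.021, 0.0, 0.0]
ft_force: [0.1, -0.6, -0.5]
opening: 0.0114
```

Request:
{"name": "apply_moves", "arguments": {
  "series": [
    [[0, 0, 0], [0.0461, 0.0235, 0], 1],
    [[0, 0, 0], [0, 0, 0.015], 1],
    [[0, 0, 0], [0, 0, 0.005], 1],
    [[0, 0, 0], [0, 0, 0], 1],
    [[0, 0, 0], [0, 0, 0], 1],
    [[0, 0, 0], [0, 0, 0], 1],
    [[0, 0, 0], [0, 0, 0], 1],
    [[0, 0, 0], [0, 0, 0], 1]
  ]
}}

```text
clock: 21.9
tool_pos: [0.6156, 0.0615, 0.0434]
ee_rot: [1.0, 0.021, 0.001, 0.0]
ft_force: [-0.5, 0.3, -2.1]
opening: 0.0113
```

```bash
python3 - <<'E'
from h import *
go(.6159,.0614,.0224,2.4)
im=r.capture("wrist");cv2.imwrite("pics/w14.png",im[...,::-1])
E
```

```text
t 21.90 pos [0.6156 0.0615 0.0434] psi 2.40 tool delta [0.0003 0.0001 0.021 ] open 0.0113 F [-0.5  0.3 -2.1] j6 1.51
turn [ 0.0009 -0.0012 -0.    ] delta in turned axes [0.0003 0.0001 0.021 ]
```

View pics/w14.png

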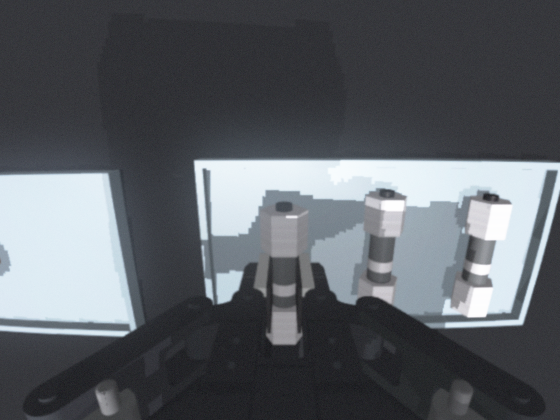

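Column a is above its slot, left of the sample and column b. I'll lower it and release.

Request:
{"name": "apply_moves", "arguments": {
  "series": [
    [[0, 0, 0], [0, 0, 0.012], 1],
    [[0, 0, 0], [0, 0, 0.006], 1],
    [[0, 0, 0], [0, 0, 0.003], 1],
    [[0, 0, 0], [0, 0, 0], 1],
    [[0, 0, 0], [0, 0, 0], 1],
    [[0, 0, 0], [0, 0, 0], 0.8],
    [[0, 0, 0], [0, 0, 0], 0.6],
    [[0, 0, 0], [0, 0, 0], 0.6]
  ]
}}

```text
clock: 22.95
tool_pos: [0.6155, 0.0614, 0.0218]
ee_rot: [1.0, 0.021, 0.0, 0.0]
ft_force: [0.3, 0.2, 0.5]
opening: 0.0345
```

```bash
python3 - <<'E'
from h import *
go(.3629,.2769,.110,2.4)
E
```

```text
t 22.95 pos [0.6155 0.0614 0.0218] psi 2.39 tool delta [-0.2433 -0.2258 -0.0886] open 0.0345 F [0.3 0.2 0.5] j6 1.51
turn [ 0.0008 -0.0007 -0.0001] delta in turned axes [-0.2433 -0.2259 -0.0882]
```

Request:
{"name": "apply_moves", "arguments": {
  "series": [
    [[0, 0, 0], [0, 0, -0.03], 0.6],
    [[0, 0, 0], [0, 0, -0.06], 0.4],
    [[0, 0, 0], [-0.0348, -0.0323, 0], 0.4],
    [[0, 0, 0], [-0.0348, -0.0323, 0], 0.4],
    [[0, 0, 0], [-0.0348, -0.0323, 0], 0.4],
    [[0, 0, 0], [-0.0348, -0.0323, 0], 0.4],
    [[0, 0, 0], [-0.0348, -0.0323, 0], 0.4],
    [[0, 0, 0], [-0.0348, -0.0323, 0], 0.4]
  ]
}}

```text
clock: 23.95
tool_pos: [0.3976, 0.2472, 0.1118]
ee_rot: [1.0, 0.021, 0.001, 0.0]
ft_force: [0.4, 1.2, 0.1]
opening: 0.0512
```

Request:
{"name": "apply_moves", "arguments": {
  "series": [
    [[0, 0, 0], [-0.0345, -0.032, 0], 0.4],
    [[0, 0, 0], [0, 0, 0], 0.4],
    [[0, 0, 0], [0, 0, 0], 0.4],
    [[0, 0, 0], [0, 0, 0], 0.4],
    [[0, 0, 0], [0, 0, 0], 0.4],
    [[0, 0, 0], [0, 0, 0], 0.4],
    [[0, 0, 0], [0, 0, 0], 0.4],
    [[0, 0, 0], [0, 0, 0], 0.4]
  ]
}}

```text
clock: 24.95
tool_pos: [0.363, 0.2768, 0.1117]
ee_rot: [1.0, 0.021, 0.0, 0.0]
ft_force: [0.2, 0.7, 0.2]
opening: 0.0513
```

```bash
python3 - <<'E'
from h import *
go(.3629,.2769,.030,2.4)
p=r.camera_params("wrist")
im=r.capture("wrist");cv2.imwrite("pics/w15.png",im[...,::-1]);np.save("p15.npy",p,allow_pickle=True)
print(proj("w",[[.3629,.2769,.07]],p))
E
```

```text
t 24.95 pos [0.363  0.2768 0.1117] psi 2.39 tool delta [-0.0001 -0.0001  0.0817] open 0.0513 F [0.2 0.7 0.2] j6 2.02
turn [ 0.0009 -0.0007 -0.0002] delta in turned axes [-0.0001 -0.0001  0.0817]
[[283.06759952 247.89390609]]
```

View pics/w15.png

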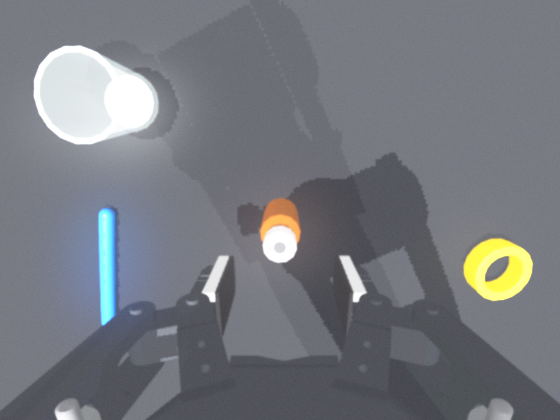

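Request:
{"name": "apply_moves", "arguments": {
  "series": [
    [[0, 0, 0], [0.0005, -0.001, 0.03], 0.4],
    [[0, 0, 0], [0, 0, 0.03], 0.4],
    [[0, 0, 0], [0, 0, 0.0215], 0.4],
    [[0, 0, 0], [0, 0, 0], 0.4],
    [[0, 0, 0], [0, 0, 0], 0.4],
    [[0, 0, 0], [0, 0, 0], 0.7],
    [[0, 0, 0], [0, 0, 0], 1],
    [[0, 0, 0], [0, 0, 0], 1]
  ]
}}

```text
clock: 26.0
tool_pos: [0.3646, 0.2785, 0.0317]
ee_rot: [1.0, 0.021, 0.002, -0.0]
ft_force: [-0.3, -0.4, 5.5]
opening: 0.0266
```

```bash
python3 - <<'E'
from h import *
c=np.array([.6009,.2597]);a=np.radians(2.35)
for y in (-.058,.058):
    t=c+y*np.array([-np.sin(a),np.cos(a)]);print(t);go(*t,.0345,2.4)
im=r.capture("wrist");cv2.imwrite("pics/w16.png",im[...,::-1])
E
```

```text
[0.60327822 0.20174878]
t 26.00 pos [0.3646 0.2785 0.0317] psi 2.40 tool delta [ 0.2353  0.0867 -0.0021] open 0.0266 F [-0.3 -0.4  5.5] j6 2.02
turn [-0.0005 -0.0033 -0.    ] delta in turned axes [ 0.2353  0.0867 -0.0028]
[0.59852178 0.31765122]
t 26.00 pos [0.3646 0.2785 0.0317] psi 2.40 tool delta [ 0.2354 -0.0293 -0.002 ] open 0.0266 F [-0.3 -0.4  5.5] j6 2.02
turn [-0.0005 -0.0033 -0.    ] delta in turned axes [ 0.2354 -0.0293 -0.0028]
```

View pics/w16.png

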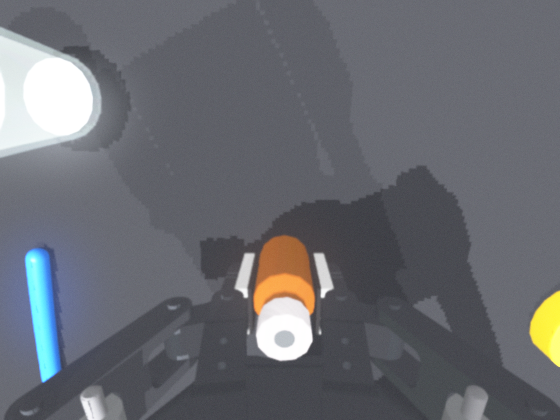

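Request:
{"name": "apply_moves", "arguments": {
  "series": [
    [[0, 0, 0], [0, 0, -0.03], 1],
    [[0, 0, 0], [0, 0, -0.03], 1],
    [[0, 0, 0], [0.0471, 0.0177, 0], 1],
    [[0, 0, 0], [0.0471, 0.0177, 0], 1],
    [[0, 0, 0], [0.0471, 0.0177, 0], 1],
    [[0, 0, 0], [0.0471, 0.0177, 0], 1],
    [[0, 0, 0], [0.0471, 0.0177, 0], 1],
    [[0, 0, 0], [0, 0, 0], 1]
  ]
}}

```text
clock: 27.05
tool_pos: [0.6049, 0.1978, 0.0902]
ee_rot: [1.0, 0.019, 0.001, 0.001]
ft_force: [0.1, 1.0, 0.2]
opening: 0.0261
```

Request:
{"name": "apply_moves", "arguments": {
  "series": [
    [[0, 0, 0], [0, 0, 0.02], 1],
    [[0, 0, 0], [0, 0, 0.01], 1],
    [[0, 0, 0], [0, 0, 0], 1],
    [[0, 0, 0], [0, 0, 0], 1],
    [[0, 0, 0], [0, 0, 0], 1],
    [[0, 0, 0], [0, 0, 0], 1],
    [[0, 0, 0], [0, 0, 0], 1],
    [[0, 0, 0], [0, 0, 0], 1]
  ]
}}

```text
clock: 28.05
tool_pos: [0.6025, 0.1993, 0.0605]
ee_rot: [1.0, 0.021, 0.0, 0.0]
ft_force: [0.8, -1.1, -0.3]
opening: 0.0265
```

```bash
python3 - <<'E'
from h import *
go(.6034,.1997,.036,2.4)
im=r.capture("wrist");cv2.imwrite("pics/w17.png",im[...,::-1])
E
```

```text
t 28.05 pos [0.6025 0.1993 0.0605] psi 2.39 tool delta [ 0.0009 -0.0004  0.0245] open 0.0265 F [ 0.8 -1.1 -0.3] j6 1.73
turn [ 0.0008 -0.0009 -0.0001] delta in turned axes [ 0.0009 -0.0004  0.0245]
```

View pics/w17.png

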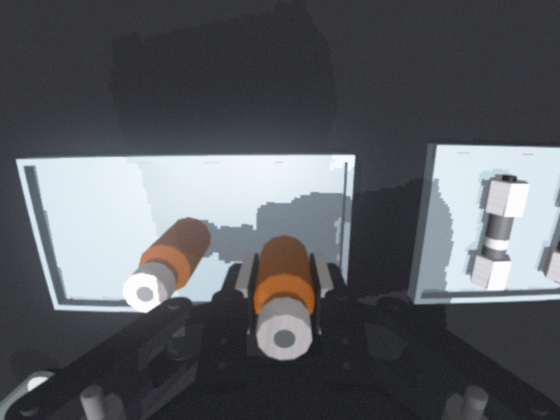

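The vial is over the tray, right of the sample. Lowering it.

Request:
{"name": "apply_moves", "arguments": {
  "series": [
    [[0, 0, 0], [0, 0, 0.014], 1],
    [[0, 0, 0], [0, 0, 0.006], 1],
    [[0, 0, 0], [0, 0, 0.004], 1],
    [[0, 0, 0], [0, 0, 0], 1],
    [[0, 0, 0], [0, 0, 0], 1],
    [[0, 0, 0], [0, 0, 0], 1],
    [[0, 0, 0], [0, 0, 0], 1],
    [[0, 0, 0], [0, 0, 0], 1]
  ]
}}

```text
clock: 29.1
tool_pos: [0.6024, 0.1993, 0.0364]
ee_rot: [1.0, 0.021, 0.0, 0.0]
ft_force: [-0.4, -0.5, -1.2]
opening: 0.0265
```

```bash
python3 - <<'E'
from h import *
go(.6034,.1997,.036,2.4)
E
```

```text
t 29.10 pos [0.6024 0.1993 0.0364] psi 2.39 tool delta [ 0.001  -0.0004  0.0004] open 0.0265 F [-0.4 -0.5 -1.2] j6 1.73
turn [ 0.0008 -0.0008 -0.0001] delta in turned axes [ 0.001  -0.0004  0.0004]
```

Less than 1 mm above the floor. I'll nudge down 1 mm, open, and retreat.

Request:
{"name": "apply_moves", "arguments": {
  "series": [
    [[0, 0, 0], [0, 0, 0.001], 1],
    [[0, 0, 0], [0, 0, 0], 1],
    [[0, 0, 0], [0, 0, 0], 0.85],
    [[0, 0, 0], [0, 0, 0], 0.7],
    [[0, 0, 0], [0, 0, 0], 0.6],
    [[0, 0, 0], [0, 0, 0], 0.55],
    [[0, 0, 0], [0, 0, 0], 0.55],
    [[0, 0, 0], [0, 0, -0.01], 0.55]
  ]
}}

```text
clock: 30.1
tool_pos: [0.6015, 0.1991, 0.0446]
ee_rot: [1.0, 0.021, -0.001, 0.001]
ft_force: [-0.3, -0.9, 0.1]
opening: 0.0386
```

Request:
{"name": "apply_moves", "arguments": {
  "series": [
    [[0, 0, 0], [0, 0, -0.03], 0.55],
    [[0, 0, 0], [0, 0, -0.04], 0.55],
    [[0, 0, 0], [0, 0, -0.05], 0.55],
    [[0, 0, 0], [-0.03, 0, -0.04], 0.55],
    [[0, 0, 0], [-0.05, 0, -0.02], 0.55],
    [[0, 0, 0], [-0.05, 0, 0], 0.55],
    [[0, 0, 0], [-0.05, 0, 0], 0.55],
    [[0, 0, 0], [-0.05, 0, 0], 0.55]
  ]
}}

```text
clock: 31.1
tool_pos: [0.3711, 0.1897, 0.2261]
ee_rot: [1.0, 0.021, 0.001, 0.0]
ft_force: [-0.9, -0.9, 0.8]
opening: 0.0386
```

```bash
python3 - <<'E'
from h import *
go(.6034,.1997,.036,2.4)
for n in("scene","top"):
    im=r.capture(n);cv2.imwrite(f"pics/{n}F.png",im[...,::-1])
    if n=="top":cv2.imwrite("pics/topFc.png",cv2.resize(im[120:240,80:430,::-1],None,fx=2.25,fy=2.25,interpolation=2))
E
```

```text
t 31.10 pos [0.3711 0.1897 0.2261] psi 2.39 tool delta [ 0.2321 -0.0004  0.1906] open 0.0386 F [-0.9 -0.9  0.8] j6 1.82
turn [ 0.0004 -0.0021 -0.0003] delta in turned axes [ 2.325e-01 -2.000e-04  1.901e-01]
```

View pics/topF.png

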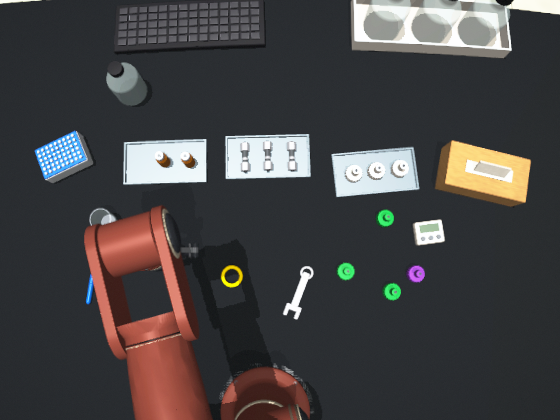

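View pics/sceneF.png

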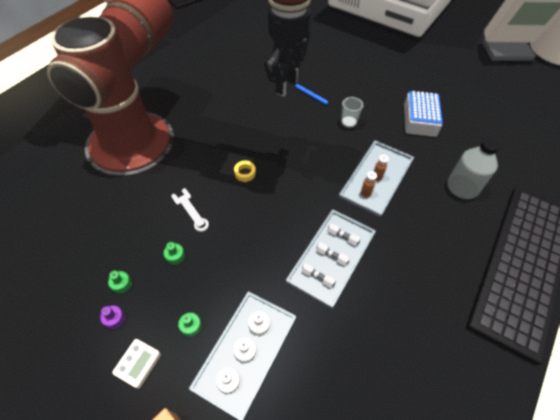

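Everything is in its tray, and the beaker is unmoved in the scene view at (351,111). A close check of the trays before handing in:

```bash
python3 - <<'E'
from h import *
f=cv2.imread("pics/topF.png")
cv2.imwrite("pics/a.png",np.vstack([cv2.resize(f[130:190,120:320],None,fx=4,fy=4,interpolation=2),cv2.resize(f[140:205,240:440],None,fx=4,fy=4,interpolation=2)]))
E
```

```text
(no output)
```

View pics/a.png

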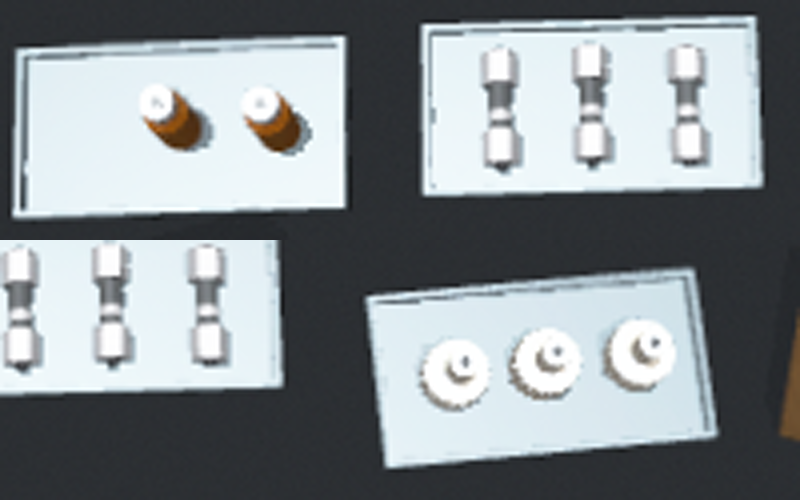

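The placed parts look just like the fixed samples: upright or level, and well clear of the walls.

```bash
python3 -c "
from workcell import r
print(r.hand_in())"
```

```text
the job is handed in; nothing more can be done
None
```

I put the two columns, the two white caps and the amber vial into the trays with their own samples, released them, and handed the job in at about 31 s of the 112 s allowed. No verdict was reported.

**Final check:** In the last top and scene pictures, all five parts sit like the fixed samples, clear of the walls. The columns lie level, the caps are wide end down and the vial is upright. The beaker and the look-alikes have not visibly moved. The arm was held clear above the bench, touching nothing. I checked final positions and tilt by eye in those pictures, not by measurement.

**Disagreements:**
- **Opening reading:** the gripper read about 2–3 mm too small on every part, for example 15 mm on the 18 mm cap boss.
- **Camera estimates:** the wrist and top cameras differed by up to about 3 mm, close to the 2 mm calibration tolerance and too little to affect the grasps.
- **First cap grasp:** on the first cap I corrected from a reading taken before the arm had settled, so I closed a few millimetres off target. The cap was still gripped and placed properly.

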